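# Roll a plaster roller into the vee cradle, seat it on the stop and clamp it

## Task

Get the white plaster roller ready for carving: roll it (do not lift it) across the infeed table of the jig so that it drops into the vee, and take the hand off so that it settles and centres by itself. Then push on its free end so that it slides along the vee and press it home against the button of the end stop with a light, steady push of about 10 N for half a second (plaster dents, so never more than 15 N), and take the hand away. Finally press the red handle all the way down until the toggle clamp locks and its rubber pad holds the roller, leaving the bowl, the loop tool and the finished terracotta roller where they are.

Things in the scene. Friction and masses are not known exactly. Their poses are not given: they have to be found in the camera images.
- jig: Carving jig of plywood and beech fixed to the table, base 240 x 335 mm. Origin on the table surface under the vee line, at mid-length of the 180 mm long vee; x runs along the vee, y is the way the roller rolls, z up. Behind the vee a block 72 mm high reaches y 140 mm and carries a steel toggle clamp at x -20 mm
- infeed (a point): Middle of the jig's level infeed table, 60 mm above the work surface; it reaches from jig y -170 to -25 mm, 180 mm wide, with a bead 6 mm wide and 5 mm high along its outer edge (y -167 mm). Its inner edge (y -25) drops straight into the vee
- seat (a point): Point on the line where the roller's axis lies when it rests in the vee: 70.4 mm above the table, at mid-length of the vee (jig x 0, y 0); axes as the jig's. The 90 degree vee has its lowest line at y 0, 35 mm up; its near face rises to the infeed edge, its far face to 72 mm height at y 37 mm. Nothing stands in the vee beyond the roller's +x end
- end_stop: Brass plate 70 mm wide, 85 mm high, across the -x end of the vee, with an adjustable stop screw: a rubber-faced button, 24 mm across, on the roller's axis line. Origin at the foot of the plate's inner face (jig x -105, y 0, 15 mm up), +x towards the roller. The button stands 10 to 26 mm out of the plate, set anew each time, not reported: find it by feel. Its rubber gives about 1 mm per 3 N
- roller: White cast-plaster roller: cylinder 50 mm in diameter, 160 mm long, 0.27 to 0.45 kg, reddish pattern begun near its +x end. Starts on the infeed table up to 12 degrees askew. Origin at its centre; x is its axis, roughly along jig +x. The +x end is the free end, the -x end meets the stop. In the vee it takes 1 to 5 N to slide along. Dents: keep every push on it below 15 N
- roller_center (a point): Centre of the roller, on its axis (80 mm from either end)
- handle (a joint): Angle of the clamp's red handle: 0 = open, raised 1.25 rad above level; 1.2 = down and locked, 0.05 rad above level, pointing along jig +y. Friction-held, takes some 3 to 8 N at the grip and stays where left. It brings the clamp arm down with it: open, the arm stands upright at jig y 30 to 85 mm, to 190 mm above the table; locked, it lies level over the vee
- handle_pivot (a point): Pivot of the handle: jig x -20, y 120 mm, 125 mm above the table. Its axis is along jig x
- handle_grip (a point): Point on the middle of the red grip, 100 mm from the pivot along the handle. The grip is a round bar 20 mm in diameter, from 45 to 132 mm from the pivot; press it on its upper side and follow its arc
- pad: Black sprung rubber pad, 20 mm in diameter and 10 mm thick, at the end of the clamp arm; comes down on top of the roller. Origin at the centre of its pressing face. With the clamp locked on a roller lying home it presses with about 7 N
- finished_roller: Terracotta roller 42 mm in diameter and 100 mm high standing upright on the table, to be left alone; origin at the centre of its underside
- bowl: Red bowl, 90 mm across and 35 mm high, on the table, to be left alone; origin at the centre of its underside
- loop_tool: Carving loop with a wooden handle, 160 mm long and 12 mm thick, lying on the table, to be left alone; origin under its middle, x along it
Things that resemble listed ones, but are neither listed nor needed, are in the scene too. Of the things that look like the roller, the smaller one is meant.

How it is judged:
On the way, in this order (a step that is already met when the one before it is completed fails the run):
1. the roller lies in the vee, centred by itself and at rest, with the hand off it and the clamp still open (y of roller_center in the frame of seat between -0.003 and 0.003 m and z of roller_center in the frame of seat between -0.004 and 0.003 m and angle between the x axis of roller and the x axis of jig, either way round below 0.03 rad and contact force between the fingers and roller below 0.2 N and linear speed of roller below 0.01 m/s and value of joint handle below 0.3 rad), for 0.3 s.
2. the roller, lying in the vee, is pressed snugly (more than 4 N) against the end stop, the clamp still open (y of roller_center in the frame of seat between -0.003 and 0.003 m and z of roller_center in the frame of seat between -0.004 and 0.003 m and angle between the x axis of roller and the x axis of jig, either way round below 0.03 rad and contact force between roller and end_stop above 4 N and value of joint handle below 0.3 rad), for 0.2 s.
At the end, for the whole second after the job is handed in: The roller lies in the vee, centred and level within 2.5 mm and 0.02 rad, its end still bearing on the button of the end stop; the handle is down and locked (joint above 1.12) and the pad presses on the roller with more than 4 N; the hand is off (y of roller_center in the frame of seat between -0.0025 and 0.0025 m and z of roller_center in the frame of seat between -0.0035 and 0.0025 m and angle between the x axis of roller and the x axis of jig, either way round below 0.02 rad and value of joint handle above 1.12 rad and contact force between pad and roller above 4 N and contact force between the fingers and roller below 0.2 N and linear speed of roller below 0.01 m/s and contact force between roller and end_stop above 0.1 N); the robot touches nothing.
It fails at once if the roller is lifted (its centre more than 100 mm above the table) (height (world z) of roller_center above 0.1 m).
It fails at once if the roller is pressed by the hand, or jammed against the end stop, with more than 15 N (contact force between the fingers and roller above 15 N or contact force between roller and end_stop above 15 N).
It fails at once if the clamp pad presses on the roller while it is not centred in the vee (contact force between pad and roller above 1 N and not (y of roller_center in the frame of seat between -0.004 and 0.004 m and z of roller_center in the frame of seat between -0.005 and 0.004 m and angle between the x axis of roller and the x axis of jig, either way round below 0.04 rad)).
It fails at once if the finished roller, the bowl or the loop tool is moved more than 15 mm, or the finished roller tipped (distance of any of finished_roller, bowl, loop_tool from where it was at the start of the episode above 0.015 m or angle between finished_roller's own z axis and vertical above 0.3 rad).
It also fails if it takes over 64 s, if anything falls off the work surface, if the arm or the gripper's body presses on something with over 40 N, if the wrist force passes 120 N, or if a joint passes its speed limit or range.

## Robot

A 7-joint arm with a two-finger parallel gripper is mounted at the origin on the work surface. World frame = base frame: x ahead of the robot, y to its left, z up, the work surface at z = 0. Lengths are in m, angles in rad, forces in N, time in s.
With the tool pointing down it reaches from about 0.425 to 0.875 m from the base axis. Payload 8.4 kg.
Tool frame: the origin (TCP) lies at the very end of the fingers, on their centre line; the grasp point (between the pads) lies 19 mm behind it; z points along the fingers, y is the line along which they close (so a half turn about z gives the same grasp; the last joint's range is limited). The gripper opens to 87 mm and grips with 3 to 60 N. Pads are 19 mm wide; open, the fingers measure 117 mm over their backs; the gripper's body (75 mm by 190 mm) begins 51 mm behind the grasp point.
Start: joints at [-1.435, 0.333, 0.04, 1.465, -0.013, 1.343, -0.059], TCP at [0.151, 0.632, 0.186] pointing down, gripper open.
Joint ranges: [-2.58, 2.58], [-0.38, 2.09], [-1.3, 1.39], [0.25, 2.4], [-1.5, 4.64], [0.08, 2.09], [-2.65, 2.65]. Speed limits (rad/s): [2.22, 2.22, 2.79, 2.79, 3.14, 3.14, 3.14].

## Interface

Orientations are given as a unit quaternion [x, y, z, w].
In Python, from station import * gives the robot as it stands.
- The arm moves only by the shell command python3 -m pendant 'ROWS' [FORCE]. ROWS is JSON, one flat list of numbers, 7 for each row, row after row: the opening, from -1 (shut) to 1 (fully open), then the shift along the tool's x, y, z in mm, then the turn, a rotation vector about the tool's x, y, z in rad. In form: [jaw, x, y, z, ax, ay, az, jaw, x, y, z, ax, ay, az, ...]. A call has 1 to 12 rows; each row is the pose to reach, as a shift and turn from the pose commanded when the call began, along the tool's axes at that moment; what a row does not reach only later rows make up. A row lasts 1/12 s, in which the tool goes at most 41.7 mm and 7.16 degrees, less where a joint would pass 70% of its speed; a pose out of reach is approached as far as the arm can. A call with a gripper value outside its range is refused whole. The fingers move at their own pace and stop on an object; FORCE is the grip in N (left out, the last holds). Time passes only in rows, so rows that repeat a pose let the fingers close. It gives the time, the measured TCP pose, the force, the opening and the grip force at its end, in the units of the state.
- read_state(): the state, without advancing time (a new reading comes with each control period).
- snapshot(name): name is "scene" or "top"; returns (picture, depth): 400x640x3 uint8, red, green, blue; 400x640 float32, m along the optical axis (not along the pixel's ray), 0 where there is no reading.
- calibration(name): a dict with "camera_matrix" (3x3 intrinsics, pixels), "R" (3x3) and "t" (3): a world point X has camera coordinates R X + t. Camera axes: x right, y down, z forward; pixel columns grow to the right and rows downward; lengths in m; the calibration is good to about 2 mm. A picture is of the moment at which its call begins. calibration takes no time and is no camera call.
- sign_off(): hands the job in; it is judged then, once.
The state is a dict: "time": time; "q": joint angles; "dq": joint speeds; "tau": joint torques, N m; "eef_pos": TCP position; "ee_rot": TCP orientation; "wrist_force": force on the tool from outside, world axes, zero at the start; "moment": the same for the moment, N m; "finger_gap": opening from 0.0 (shut) to 1.0 (fully open); "grip_force": force on a finger pad.
Only numpy, scipy, OpenCV 4.12 (cv2) and the standard library are available. Lean on these libraries where they do the work, as an engineer would, in place of code of your own. Each camera call takes 0.05 s, during which the arm holds its last target. There are 200 camera calls.

## Working session

There is one attempt and no reset: what is moved stays moved. The work goes in short steps, Python scripts to look and compute and a shell command to move; the robot and the scene stay as the last step left them, time stands still between calls to the robot, and variables do not carry over. Pictures are saved under pics/ and viewed, at most 11 in all, crops included, and the job is handed in when it is done.

```bash
ls; mkdir -p pics; python3 - <<'E'
from station import *
import cv2,numpy as np
s=read_state();print(s)
for n in("scene","top"):
    p,d=snapshot(n);cv2.imwrite(f"pics/{n}0.png",p[:,:,::-1]);np.save(f"pics/{n}0d.npy",d)
    c=calibration(n);print(n,c)
E
```

```text
pics
{'time': 0.0, 'q': array([-1.4351781 ,  0.33391937,  0.03988857,  1.46629089, -0.0133866 ,
        1.34330779, -0.05849124]), 'dq': array([-2.37646542e-03, -7.89160386e-04, -6.39474125e-04,  3.05467834e-05,
       -3.18983845e-04,  6.85361929e-04,  9.06927353e-04]), 'tau': array([ 2.65777380e-04, -6.56353855e+01,  1.33546840e+00, -4.03812790e+01,
       -5.97992423e-02,  4.47119004e-02,  1.49575158e-04]), 'eef_pos': array([0.15115473, 0.63162216, 0.18514447]), 'ee_rot': array([ 1.17149268e-01,  9.93113972e-01, -8.29125489e-04, -3.20518089e-05]), 'wrist_force': array([ 0.4888675 , -0.22321212, -1.11508697]), 'moment': array([-0.02065833,  0.00029488, -0.03392659]), 'grip_force': 0.0, 'finger_gap': 0.998376869572149}
scene {'camera_matrix': array([[408.68812342,   0.        , 323.12290851],
       [  0.        , 408.68812342, 200.71777353],
       [  0.        ,   0.        ,   1.        ]]), 'R': array([[ 0.88880002,  0.45769637, -0.02342134],
       [ 0.24441031, -0.51661174, -0.82059485],
       [-0.38768302,  0.7236203 , -0.57103024]]), 't': array([-0.53663202, -0.01417361,  1.19516264])}
top {'camera_matrix': array([[387.82032091,   0.        , 320.03047897],
       [  0.        , 387.82032091, 192.94967905],
       [  0.        ,   0.        ,   1.        ]]), 'R': array([[ 0.00637821, -0.99987155, -0.01470374],
       [-0.9879588 , -0.00402778, -0.15466474],
       [ 0.15458565,  0.01551318, -0.98785759]]), 't': array([0.01455129, 0.62048764, 0.83762857])}
```

View pics/scene0.png

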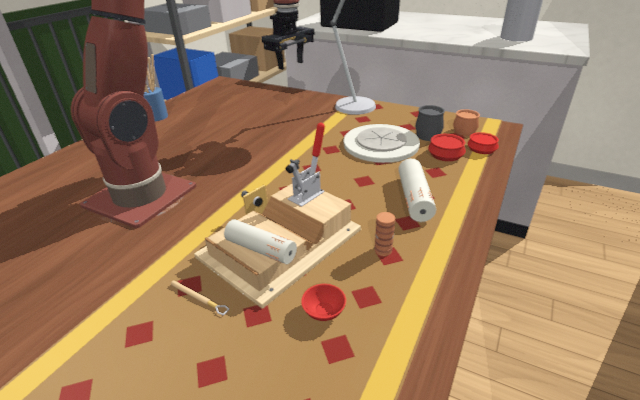

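View pics/top0.png

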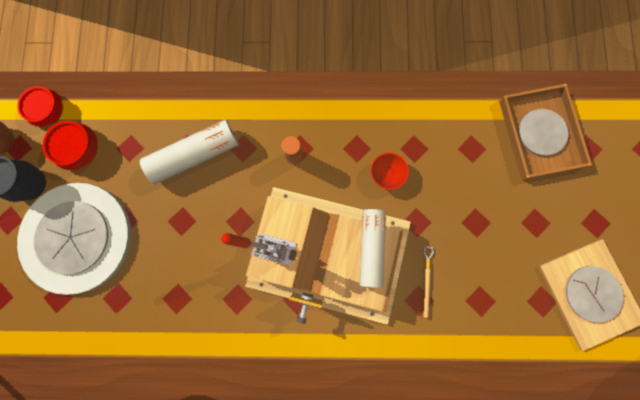

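The scene view shows the jig near (280,235): the small white roller on the infeed at (260,240), handle at (318,140), bowl at (323,302), terracotta roller at (384,235) and loop tool at (200,297). The bigger white roller at (416,190) is the decoy. In the top view the roller is at (373,248), the clamp at (272,248) and the end stop at (305,300).

```bash
cat > h.py <<'E'
from station import *
import cv2,numpy as np
def cloud(n,p,d):
    c=calibration(n);K=c["camera_matrix"];v,u=np.mgrid[:400,:640]
    X=np.stack([(u-K[0,2])/K[0,0]*d,(v-K[1,2])/K[1,1]*d,d],-1)
    return (X-c["t"])@c["R"]
def ray(n,px,z):
    c=calibration(n);K=c["camera_matrix"];o=-c["R"].T@c["t"]
    r=c["R"].T@np.linalg.inv(K)@[px[0],px[1],1];return o+r*(z-o[2])/r[2]
E
python3 - <<'E'
from h import *
p=cv2.imread("pics/top0.png")[:,:,::-1];d=np.load("pics/top0d.npy")
W=cloud("top",p,d);z=W[...,2]
print("table z",np.median(z[200:220,440:480]))
box=np.zeros((400,640),bool);box[180:330,240:412]=1
def rect(m,name):
    m=cv2.morphologyEx(m.astype(np.uint8),cv2.MORPH_OPEN,np.ones((3,3)))
    n,l,s,_=cv2.connectedComponentsWithStats(m);k=1+np.argmax(s[1:,4]);m=l==k
    q=W[m][:,:2].astype(np.float32);r=cv2.minAreaRect(q)
    print(name,m.sum(),"c",np.round(r[0],4),"size",np.round(r[1],4),"ang",r[2],"z",np.median(W[m][:,2]));print(np.round(cv2.boxPoints(r),4).tolist());return m
rect(box&(z>0.006),"jig all")
rect(box&(z>0.053)&(z<0.067)&(np.arange(640)[None]>310),"infeed")
rect(box&(z>0.068)&(z<0.077),"block")
hsv=cv2.cvtColor(p,cv2.COLOR_RGB2HSV)
w=box&(hsv[...,1]<70)&(hsv[...,2]>120)&(z>0.075)&(z<0.125)&(np.arange(640)[None]>340)
m=rect(w,"roller")
r2=box&(z>0.09)&(z<0.12)&(np.arange(640)[None]>340);m=rect(r2,"roller byheight");print("ztop",np.percentile(W[m][:,2],95))
red=(hsv[...,1]>180)&((hsv[...,0]<8)|(hsv[...,0]>172))&(z>0.1);red[:, :200]=0;red[:,330:]=0
print("handle",W[red].mean(0),W[red].min(0),W[red].max(0))
E
```

```text
table z 0.0008662364070255171
jig all 15696 c [0.4687 0.0009] size [0.3354 0.2739] ang 76.08526611328125 z 0.06120291689325055
[[0.2953999936580658, -0.12890000641345978], [0.5612999796867371, -0.19480000436306], [0.6420000195503235, 0.13079999387264252], [0.37610000371932983, 0.19660000503063202]]
infeed 4199 c [ 0.4679 -0.0723] size [0.1523 0.1801] ang 76.02596282958984 z 0.06011584043002834
[[0.3621000051498413, -0.12439999729394913], [0.536899983882904, -0.1678999960422516], [0.5737000107765198, -0.020099999383091927], [0.39890000224113464, 0.023399999365210533]]
block 3132 c [0.5116 0.103 ] size [0.1073 0.1802] ang 76.13052368164062 z 0.07198901054791662
[[0.41119998693466187, 0.07249999791383743], [0.5861999988555908, 0.02930000051856041], [0.6118999719619751, 0.13349999487400055], [0.43700000643730164, 0.17669999599456787]]
roller 1508 c [ 0.498  -0.0943] size [0.0453 0.1589] ang 86.9852066040039 z 0.10687234510346702
[[0.4174000024795532, -0.1128000020980835], [0.5760999917984009, -0.12110000103712082], [0.578499972820282, -0.07590000331401825], [0.4198000133037567, -0.06750000268220901]]
roller byheight 1748 c [ 0.4982 -0.0962] size [0.0484 0.1596] ang 86.8969955444336 z 0.1065153500680302
[[0.4171999990940094, -0.1160999983549118], [0.5766000151634216, -0.12470000237226486], [0.579200029373169, -0.07639999687671661], [0.4198000133037567, -0.06780000030994415]]
ztop 0.11107225491504578
handle [0.50509245 0.1621107  0.2485811 ] [0.48343806 0.00405433 0.18289117] [0.51632353 0.18542721 0.92363926]
```

```bash
cat >> h.py <<'E'
from scipy.spatial.transform import Rotation as Ro
YAW=-0.2435;JX=np.array([np.cos(YAW),np.sin(YAW),0]);JY=np.array([-np.sin(YAW),np.cos(YAW),0]);O=np.array([.4905,.0188,0])
RB=np.array([JY,JX,[0,0,-1]]).T; RA=np.array([-JX,JY,[0,0,-1]]).T
def J(x,y,z): return O+(JX*x+JY*y+np.array([0,0,z*1.]))/1000
def tojig(P): P=np.asarray(P)-O;return np.round(np.array([P@JX,P@JY,P[2]])*1000,1)
def rel(P,R):
    s=read_state();r=Ro.from_quat(s["ee_rot"])
    print(np.round(r.inv().apply(np.asarray(P)-s["eef_pos"])*1000,1),np.round((r.inv()*Ro.from_matrix(R)).as_rotvec(),3))
def st():
    s=read_state();print("t",round(s["time"],2),"jig",tojig(s["eef_pos"]),"F jig",np.round([s["wrist_force"]@JX,s["wrist_force"]@JY,s["wrist_force"][2]],2),"gap",round(s["finger_gap"],3),"q",np.round(s["q"],2))
E
python3 - <<'E'
from h import *
st()
for P in([.15,.63,.36],[.42,.42,.36],[.5,.1,.36],J(25,-172,360)): rel(P,RB)
print(J(25,-172,0))
E
```

```text
t 0.1 jig [-477.1  513.   185.3] F jig [0.42 0.36 0.5 ] gap 1.003 q [-1.44  0.33  0.04  1.47 -0.01  1.34 -0.06]
[   0.7   -2.2 -174.7] [-1.000e-03  1.000e-03  1.579e+00]
[-310.7 -143.6 -174.5] [-1.000e-03  1.000e-03  1.579e+00]
[-463.  -436.2 -174.1] [-1.000e-03  1.000e-03  1.579e+00]
[-496.2 -689.6 -173.7] [-1.000e-03  1.000e-03  1.579e+00]
[ 0.47329316 -0.15415353  0.        ]
```

```bash
python3 -m pendant '[1,0,0,-40,0,0,0, 1,-10,-10,-80,0,0,0.1, 1,-40,-20,-115,0,0,0.2, 1,-80,-40,-145,0,0,0.3, 1,-115,-55,-165,0,0,0.4, 1,-150,-70,-174,0,0,0.5, 1,-190,-85,-174,0,0,0.6, 1,-225,-100,-174,0,0,0.7, 1,-260,-120,-174,0,0,0.8, 1,-290,-140,-174,0,0,0.9, 1,-310,-160,-174,0,0,1.0, 1,-330,-190,-174,0,0,1.1]'
python3 -c "
from h import *
st();rel([.5,.1,.36],RB);rel(J(25,-172,360),RB)"
```

```text
time: 1.1
eef_pos: [0.4296, 0.3689, 0.359]
ee_rot: [0.621, 0.783, -0.001, 0.0]
wrist_force: [-0.5, 0.0, 0.1]
finger_gap: 0.997
grip_force: 0.0
t 1.1 jig [-143.5  325.1  359. ] F jig [-0.46 -0.1   0.07] gap 0.997 q [-1.12  0.13  0.38  1.38 -0.05  1.64 -0.52]
[-277.8    7.3   -0.6] [-0.     0.001  0.473]
[-5.192e+02 -7.650e+01 -3.000e-01] [-0.     0.001  0.473]
```

```bash
python3 -m pendant '[1,-38,0,0,0,0,0.1, 1,-76,2,0,0,0,0.2, 1,-114,3,0,0,0,0.3, 1,-152,4,0,0,0,0.4, 1,-190,5,0,0,0,0.473, 1,-228,6,0,0,0,0.473, 1,-266,5,0,0,0,0.473, 1,-304,-5,0,0,0,0.473, 1,-342,-15,0,0,0,0.473, 1,-380,-28,0,0,0,0.473, 1,-418,-40,0,0,0,0.473, 1,-450,-55,0,0,0,0.473]'
python3 -c "
from h import *
st();rel(J(25,-172,360),RB);rel(J(25,-172,76),RB)"
```

```text
time: 2.1
eef_pos: [0.4791, -0.0826, 0.3598]
ee_rot: [0.786, 0.618, -0.0, -0.0]
wrist_force: [1.7, -0.1, -0.4]
finger_gap: 0.998
grip_force: 0.0
t 2.1 jig [  13.4 -101.2  359.8] F jig [ 1.66  0.29 -0.44] gap 0.998 q [-0.76 -0.11  0.77  1.57  0.07  1.65 -0.22]
[-70.9  11.2  -0.1] [-0.     0.     0.005]
[-70.9  11.3 283.9] [-0.     0.     0.005]
```

```bash
python3 -m pendant '[1,-36,6,0,0,0,0, 1,-71,11,5,0,0,0.005, 1,-71,11,45,0,0,0.005, 1,-71,11,85,0,0,0.005, 1,-71,11,125,0,0,0.005, 1,-71,11,165,0,0,0.005, 1,-71,11,200,0,0,0.005, 1,-71,11,230,0,0,0.005, 1,-71,11,255,0,0,0.005, 1,-71,11,272,0,0,0.005, 1,-71,11,282,0,0,0.005, 1,-71,11,283,0,0,0.005]'
python3 - <<'E'
from h import *
st()
p,d=snapshot("scene");cv2.imwrite("pics/s1.png",cv2.resize(p[150:330,150:450,::-1],(800,480)))
E
```

```text
time: 3.1
eef_pos: [0.4723, -0.1512, 0.0754]
ee_rot: [0.787, 0.617, -0.001, -0.001]
wrist_force: [0.4, -0.6, -0.2]
finger_gap: 1.001
grip_force: 0.0
t 3.1 jig [  23.4 -169.4   75.4] F jig [ 0.52 -0.51 -0.23] gap 1.001 q [-0.63  0.15  0.93  2.   -0.13  1.06  0.12]
```

View pics/s1.png

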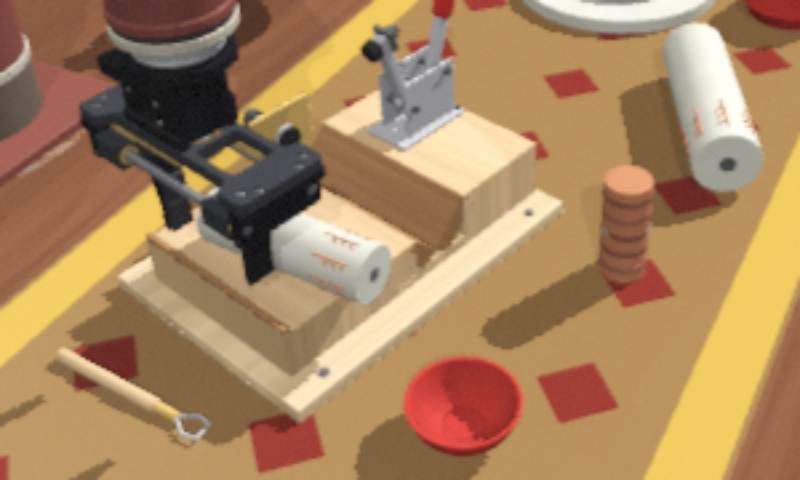

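The crop shows both fingers behind the roller (at (185,205) and (258,250)), with the clamp clear. I'll roll it now.

```bash
python3 -m pendant '[1,3,0,0,0,0,0, 1,6,0,0,0,0,0, 1,9,0,0,0,0,0, 1,12,0,0,0,0,0, 1,14,0,0,0,0,0, 1,16,0,0,0,0,0, 1,18,0,0,0,0,0, 1,20,0,0,0,0,0, 1,22,0,0,0,0,0, 1,24,0,0,0,0,0, 1,26,0,0,0,0,0, 1,28,0,0,0,0,0]'
python3 -m pendant '[1,2,0,0,0,0,0, 1,4,0,0,0,0,0, 1,6,0,0,0,0,0, 1,8,0,0,0,0,0, 1,10,0,0,0,0,0, 1,12,0,0,0,0,0, 1,14,0,0,0,0,0, 1,16,0,0,0,0,0, 1,18,0,0,0,0,0, 1,20,0,0,0,0,0, 1,22,0,0,0,0,0, 1,24,0,0,0,0,0]'
cat >> h.py <<'E'
def roller(save=None):
    p,d=snapshot("top");W=cloud("top",p,d);z=W[...,2];hsv=cv2.cvtColor(p,cv2.COLOR_RGB2HSV)
    j=(W-O)@np.stack([JX,JY,[0,0,1]],1)*1000
    m=(hsv[...,1]<70)&(hsv[...,2]>120)&(z>.07)&(z<.125)&(j[...,0]>-100)&(j[...,0]<140)&(j[...,1]>-160)&(j[...,1]<30)
    m=cv2.morphologyEx(m.astype(np.uint8),cv2.MORPH_OPEN,np.ones((3,3)))>0
    q=j[m];r=cv2.minAreaRect(q[:,:2].astype(np.float32))
    print("roller n",len(q),"c",np.round(r[0],1),"size",np.round(r[1],1),"ang",round(r[2],1),"ztop",np.round(np.percentile(q[:,2],95),1),"xr",np.round(np.percentile(q[:,0],[1,99]),1))
    if save: cv2.imwrite(save,cv2.resize(p[160:340,220:440,::-1],(733,600)))
E
python3 - <<'E'
from h import *
st();roller("pics/t2.png")
E
```

```text
time: 4.15
eef_pos: [0.4804, -0.1241, 0.0771]
ee_rot: [0.787, 0.617, -0.0, 0.0]
wrist_force: [0.3, -0.5, 1.0]
finger_gap: 0.998
grip_force: 0.0
time: 5.15
eef_pos: [0.4862, -0.1007, 0.0771]
ee_rot: [0.787, 0.617, 0.0, 0.0]
wrist_force: [0.4, 0.4, -0.0]
finger_gap: 1.001
grip_force: 0.0
t 5.15 jig [  24.7 -117.    77.1] F jig [ 0.27  0.48 -0.01] gap 1.001 q [-0.71  0.14  0.89  2.   -0.12  1.06 -0.  ]
roller n 256 c [ 57.5 -87.6] size [105.9  15.2] ang 10.0 ztop 107.2 xr [  5.9 109.7]
```

View pics/t2.png

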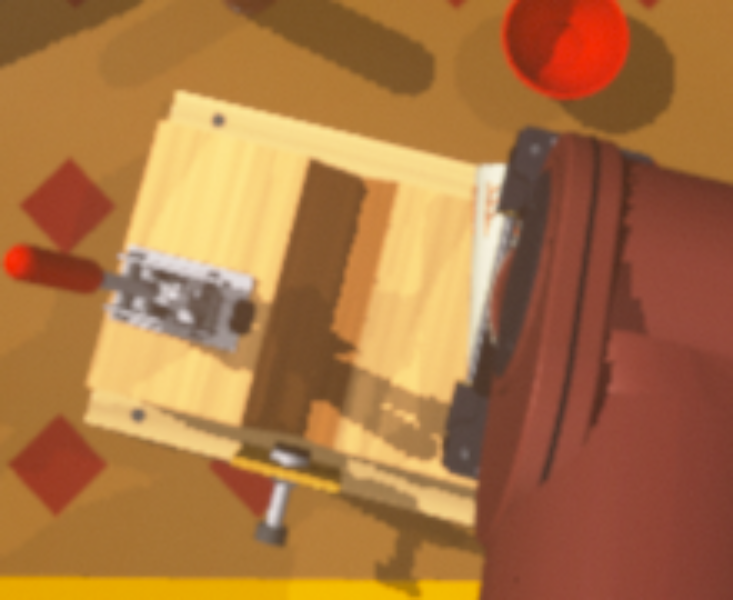

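The top view shows the arm covering most of the roller. Only a strip is visible, at (490,230), and it still looks askew. I'll check from the scene camera.

```bash
python3 - <<'E'
from h import *
p,d=snapshot("scene");cv2.imwrite("pics/s2.png",cv2.resize(p[150:330,150:450,::-1],(800,480)))
E
```

```text
(no output)
```

View pics/s2.png

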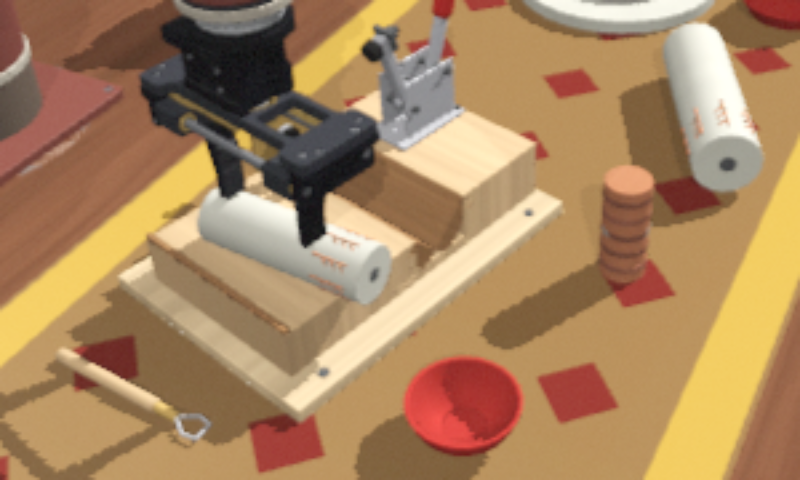

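```bash
python3 - <<'E'
from h import *
st();c=calibration("scene");K=c["camera_matrix"]
def pr(P):
    v=K@(c["R"]@P+c["t"]);u=v[:2]/v[2];return np.round(u,0),np.round((u-150)/.375,0)
s=read_state();
for dx in(-51,0,51): print("tip",dx,pr(s["eef_pos"]+JX*dx/1000))
for x,y,z in((35,-109,85),(113,-94,85),(-43,-124,85),(113,-94,110),(90,-25,60),(90,-170,60),(-90,-170,60)): print(x,y,z,pr(J(x,y,z)))
print("cam",tojig(-c["R"].T@c["t"]))
p,d=snapshot("scene");W=cloud("scene",p,d)
for cx,cy in((312,235),(312,215),(340,265),(228,187),(228,205),(372,275),(300,265)):
    u,v=int(150+cx*.375),int(150+cy*.375);print(cx,cy,tojig(W[v,u]))
E
```

```text
t 5.25 jig [  24.7 -116.8   77.1] F jig [ 0.34  0.85 -0.42] gap 1.0 q [-0.71  0.14  0.89  2.   -0.12  1.06  0.  ]
tip -51 (array([238., 234.]), array([235., 224.]))
tip 0 (array([253., 244.]), array([275., 250.]))
tip 51 (array([269., 254.]), array([318., 277.]))
35 -109 85 (array([259., 241.]), array([290., 243.]))
113 -94 85 (array([289., 253.]), array([371., 275.]))
-43 -124 85 (array([231., 230.]), array([215., 213.]))
113 -94 110 (array([288., 244.]), array([368., 250.]))
90 -25 60 (array([304., 241.]), array([412., 242.]))
90 -170 60 (array([255., 277.]), array([281., 338.]))
-90 -170 60 (array([203., 240.]), array([142., 240.]))
cam [ 595.5 -517.   658.3]
312 235 [  76.2 -117.3  120.8]
312 215 [  78.9 -116.8  142.9]
340 265 [  99.1 -113.3  101.2]
228 187 [ -19.  -123.2  124.3]
228 205 [ -19.7 -125.6  108.9]
372 275 [116.1 -96.9  88.7]
300 265 [  63.4 -124.2   88.4]
```

The picture shows the roller unmoved, with the fingertips at (312,240) and (228,195) apparently over it. They look higher than the reported TCP, so I'll measure them.

```bash
python3 - <<'E'
from h import *
p,d=snapshot("scene");W=cloud("scene",p,d);j=(W-O)@np.stack([JX,JY,[0,0,1]],1)*1000
dark=(p.max(2)<70)&(d>0)
for a,b in((-60,0),(50,110)):
    m=dark&(j[...,0]>a)&(j[...,0]<b)&(abs(j[...,1]+117)<40)&(j[...,2]>70)&(j[...,2]<160)
    q=j[m];print(a,len(q),np.round(q.min(0)),np.round(q.max(0)))
    for z in range(75,160,10):
        k=q[(q[:,2]>=z)&(q[:,2]<z+10)]
        if len(k):print(z,len(k),np.round(k.min(0)),np.round(k.max(0)))
print(p[232:252,266].tolist()); print(np.round(j[232:252,266]).tolist())
E
```

```text
-60 144 [ -30. -127.  115.] [ -16. -108.  160.]
105 1 [ -23. -125.  115.] [ -23. -125.  115.]
115 31 [ -27. -127.  115.] [ -17. -109.  125.]
125 32 [ -28. -127.  125.] [ -17. -108.  135.]
135 38 [ -26. -127.  135.] [ -16. -108.  145.]
145 29 [ -30. -127.  145.] [ -16. -110.  154.]
155 13 [ -29. -127.  155.] [ -17. -118.  160.]
50 121 [  69. -128.  115.] [  82. -107.  154.]
115 32 [  69. -128.  115.] [  78. -107.  125.]
125 31 [  71. -126.  126.] [  79. -108.  135.]
135 29 [  73. -127.  135.] [  81. -109.  145.]
145 29 [  71. -126.  145.] [  82. -109.  154.]
[[25, 20, 21], [27, 27, 27], [29, 29, 25], [26, 27, 27], [16, 21, 18], [27, 27, 26], [31, 30, 30], [28, 27, 27], [24, 23, 25], [72, 73, 69], [164, 163, 151], [187, 187, 174], [192, 183, 168], [182, 177, 164], [184, 182, 170], [181, 180, 167], [178, 178, 165], [172, 170, 158], [167, 166, 155], [162, 162, 150]]
[[78.0, -119.0, 138.0], [76.0, -118.0, 135.0], [76.0, -119.0, 132.0], [76.0, -119.0, 130.0], [77.0, -120.0, 128.0], [76.0, -119.0, 125.0], [77.0, -120.0, 123.0], [76.0, -120.0, 120.0], [76.0, -120.0, 118.0], [77.0, -121.0, 116.0], [69.0, -116.0, 105.0], [70.0, -117.0, 104.0], [73.0, -119.0, 104.0], [73.0, -120.0, 102.0], [73.0, -120.0, 99.0], [74.0, -121.0, 98.0], [75.0, -122.0, 96.0], [74.0, -122.0, 93.0], [75.0, -123.0, 91.0], [75.0, -123.0, 88.0]]
```

```bash
cat >> h.py <<'E'
def tips():
    s=read_state();p,d=snapshot("scene");W=cloud("scene",p,d);T=Ro.from_quat(s["ee_rot"]).inv().apply((W-s["eef_pos"]).reshape(-1,3)).reshape(W.shape)*1000
    m=(p.max(2)<75)&(d>0)&(abs(T[...,0])<20)&(abs(T[...,1])<75)&(T[...,2]>-80)&(T[...,2]<20)
    q=T[m];print("tool-frame dark zmax",np.round(np.percentile(q[:,2],[95,99,100]),1))
    for a,b in((-75,0),(0,75)):
        k=q[(q[:,1]>a)&(q[:,1]<b)&(q[:,2]>q[:,2].max()-20)];print(len(k),np.round(k.min(0)),np.round(k.max(0)))
E
python3 -m pendant '[1,0,0,-25,0,0,0, 1,-30,0,-50,0,0,0, 1,-60,0,-75,0,0,0, 1,-60,0,-75,0,0,0]'
python3 -c "
from h import *
tips();st()"
python3 -m pendant '[-1,0,0,0,0,0,0, -1,0,0,0,0,0,0, -1,0,0,0,0,0,0, -1,0,0,0,0,0,0, -1,0,0,0,0,0,0, -1,0,0,0,0,0,0, -1,0,0,0,0,0,0, -1,0,0,0,0,0,0]' 20
python3 -c "
from h import *
tips();st()
p,d=snapshot('scene');cv2.imwrite('pics/s3.png',cv2.resize(p[150:330,150:450,::-1],(800,480)))"
```

```text
time: 5.68
eef_pos: [0.4724, -0.1658, 0.1565]
ee_rot: [0.789, 0.614, 0.002, 0.002]
wrist_force: [0.6, -1.0, -0.0]
finger_gap: 1.001
grip_force: 0.0
tool-frame dark zmax [-40.  -37.5 -36.8]
92 [-10. -54. -57.] [  9. -41. -37.]
84 [-10.  44. -57.] [ 10.  55. -38.]
t 5.73 jig [  26.3 -180.5  154.5] F jig [ 0.95  0.48 -0.99] gap 0.997 q [-0.68  0.02  0.95  1.91 -0.02  1.22  0.03]
time: 6.4
eef_pos: [0.4718, -0.1591, 0.152]
ee_rot: [0.787, 0.617, -0.0, -0.0]
wrist_force: [0.5, -0.1, 0.5]
finger_gap: 0.482
grip_force: 0.0
tool-frame dark zmax [-40.1 -38.2 -37.1]
88 [-10. -31. -57.] [  9. -18. -37.]
85 [-10.  21. -56.] [ 11.  31. -38.]
t 6.45 jig [  24.7 -177.2  152. ] F jig [-0.76  0.95  0.23] gap 0.431 q [-0.68  0.03  0.95  1.91 -0.02  1.22  0.03]
```

View pics/s3.png

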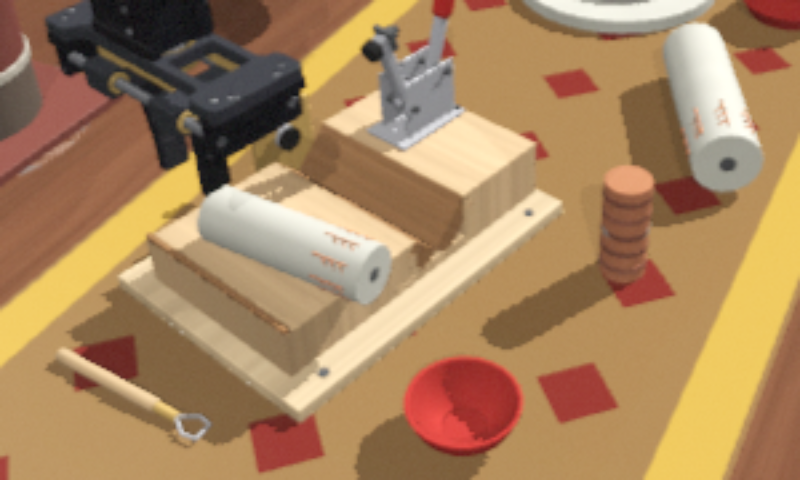

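The crop shows the roller untouched and the real fingertips in view at (165,165) and (215,190). They end 38 mm short of the reported TCP at both openings, so I'll allow for that: real tip z = TCP z + 38 mm.

```bash
python3 -m pendant '[1,0,0,0,0,0,0, 1,2,0,5,0,0,0, 1,4,0,15,0,0,0, 1,5,0,28,0,0,0, 1,5,0,41,0,0,0, 1,5,0,54,0,0,0, 1,5,0,67,0,0,0, 1,5,0,80,0,0,0, 1,5,0,92,0,0,0, 1,5,0,102,0,0,0, 1,5,0,110,0,0,0, 1,5,0,113,0,0,0]'
python3 -m pendant '[1,2,0,0,0,0,0, 1,4,0,0,0,0,0, 1,6,0,0,0,0,0, 1,8,0,0,0,0,0, 1,10,0,0,0,0,0, 1,12,0,0,0,0,0, 1,14,0,0,0,0,0, 1,16,0,0,0,0,0, 1,18,0,0,0,0,0, 1,20,0,0,0,0,0, 1,22,0,0,0,0,0, 1,24,0,0,0,0,0]'
python3 - <<'E'
from h import *
st();roller()
p,d=snapshot("scene");W=cloud("scene",p,d);j=(W-O)@np.stack([JX,JY,[0,0,1]],1)*1000
print("end face",[np.round(x,0) for x in (np.median(j[(p.min(2)>120)&(j[...,0]>95)&(j[...,0]<130)&(abs(j[...,1]+90)<60)&(j[...,2]>65)&(j[...,2]<112)],0),)])
cv2.imwrite("pics/s4.png",cv2.resize(p[150:330,150:450,::-1],(800,480)))
E
```

```text
time: 7.5
eef_pos: [0.4723, -0.1542, 0.0377]
ee_rot: [0.787, 0.617, -0.001, -0.0]
wrist_force: [-0.8, 0.2, 0.3]
finger_gap: 0.994
grip_force: 0.0
time: 8.5
eef_pos: [0.4788, -0.1309, 0.0391]
ee_rot: [0.787, 0.617, -0.0, 0.0]
wrist_force: [-0.4, 0.1, -0.2]
finger_gap: 1.002
grip_force: 0.1
t 8.5 jig [  24.7 -148.1   39.1] F jig [-0.37 -0.03 -0.15] gap 1.002 q [-0.64  0.21  0.92  2.04 -0.2   0.98  0.13]
roller n 1415 c [ 32.7 -99.2] size [158.6  45.5] ang 10.9 ztop 111.0 xr [-45.  109.5]
end face [array([110., -92.,  95.])]
```

View pics/s4.png

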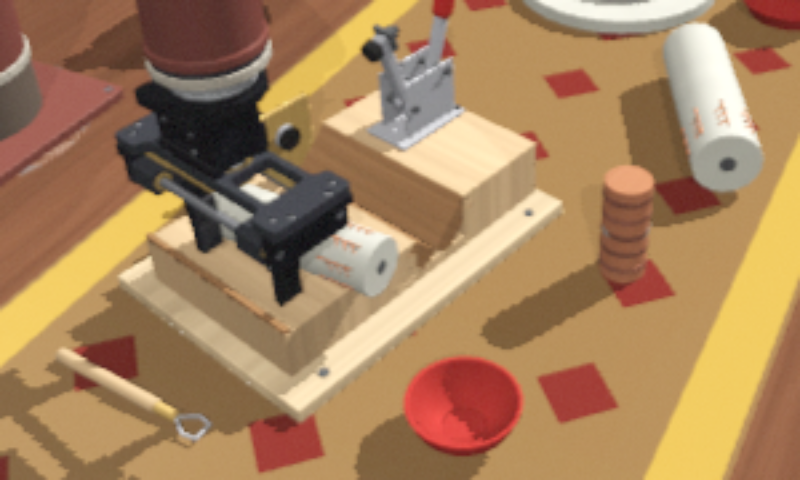

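The roller moved forward and is rolling, still about 11° askew. I'll continue.

```bash
python3 -m pendant '[1,3,0,0,0,0,0, 1,6,0,0,0,0,0, 1,9,0,0,0,0,0, 1,12,0,0,0,0,0, 1,15,0,0,0,0,0, 1,18,0,0,0,0,0, 1,21,0,0,0,0,0, 1,24,0,0,0,0,0, 1,27,0,0,0,0,0, 1,30,0,0,0,0,0, 1,33,0,0,0,0,0, 1,36,0,0,0,0,0]'
python3 -m pendant '[1,3,0,0,0,0,0, 1,6,0,0,0,0,0, 1,9,0,0,0,0,0, 1,12,0,0,0,0,0, 1,15,0,0,0,0,0, 1,18,0,0,0,0,0, 1,21,0,0,0,0,0, 1,24,0,0,0,0,0]'
python3 - <<'E'
from h import *
st();roller()
E
```

```text
time: 9.6
eef_pos: [0.4874, -0.0958, 0.0391]
ee_rot: [0.787, 0.617, -0.0, 0.0]
wrist_force: [0.2, 0.0, 0.2]
finger_gap: 1.003
grip_force: 0.1
time: 10.27
eef_pos: [0.4932, -0.0725, 0.0391]
ee_rot: [0.787, 0.617, -0.0, 0.0]
wrist_force: [0.2, -0.2, -0.1]
finger_gap: 1.003
grip_force: 0.1
t 10.27 jig [ 24.6 -87.9  39.1] F jig [ 0.25 -0.19 -0.13] gap 1.003 q [-0.74  0.21  0.88  2.03 -0.2   0.98  0.01]
roller n 1054 c [ 22.  -41.1] size [158.5  45.3] ang 10.0 ztop 111.2 xr [-55.9  98.3]
```

```bash
python3 -m pendant '[1,2,0,0,0,0,0, 1,4,0,0,0,0,0, 1,6,0,0,0,0,0, 1,8,0,0,0,0,0, 1,10,0,0,0,0,0, 1,12,0,0,0,0,0, 1,14,0,0,0,0,0, 1,16,0,0,0,0,0, 1,18,0,0,0,0,0, 1,20,0,0,0,0,0, 1,22,0,0,0,0,0, 1,24,0,0,0,0,0]'
python3 - <<'E'
from h import *
st();roller()
E
```

```text
time: 11.32
eef_pos: [0.4989, -0.0492, 0.0391]
ee_rot: [0.787, 0.617, -0.0, -0.0]
wrist_force: [0.2, 0.8, -0.8]
finger_gap: 0.999
grip_force: 0.0
t 11.32 jig [ 24.6 -64.   39.1] F jig [ 0.04  0.82 -0.78] gap 0.999 q [-0.77  0.22  0.87  2.03 -0.2   0.98 -0.04]
roller n 1002 c [18.7 -0.8] size [160.   35.6] ang 6.8 ztop 108.9 xr [-58.   96.5]
```

```bash
python3 -m pendant '[1,-6,0,0,0,0,0, 1,-15,0,0,0,0,0, 1,-30,0,-10,0,0,0, 1,-40,0,-25,0,0,0, 1,-40,0,-45,0,0,0, 1,-40,0,-65,0,0,0]'
python3 - <<'E'
from h import *
st();roller("pics/t5.png")
E
```

```text
time: 11.87
eef_pos: [0.4882, -0.0913, 0.1052]
ee_rot: [0.788, 0.615, -0.0, 0.0]
wrist_force: [-0.3, -0.2, -0.2]
finger_gap: 1.0
grip_force: 0.0
t 11.87 jig [  24.3 -107.5  105.2] F jig [-0.24 -0.27 -0.21] gap 1.0 q [-0.77  0.09  0.92  1.97 -0.08  1.12 -0.06]
roller n 1417 c [17.9  1.9] size [159.2  46.5] ang 0.2 ztop 96.4 xr [-60.2  95. ]
```

View pics/t5.png

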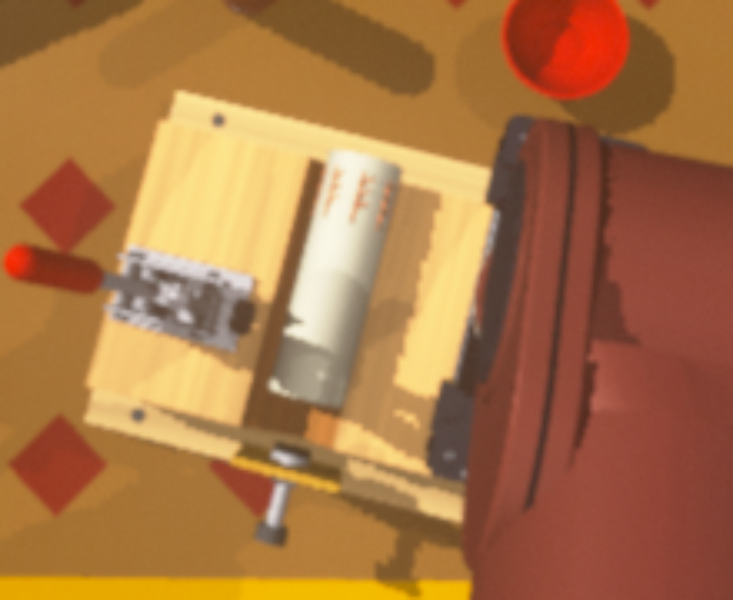

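The crop shows the roller lying straight in the vee, from (365,160) to (310,395), with the end-stop button at (290,455). Roller x is about 18 and it is at rest. Next I'll turn the hand, close it and go to the free end.

```bash
python3 -m pendant '[-1,8,12,0,0,0,-0.1, -1,16,24,0,0,0,-0.22, -1,26,40,0,0,0,-0.34, -1,36,56,0,0,0,-0.46, -1,46,72,0,0,0,-0.58, -1,56,86,0,0,0,-0.7, -1,66,100,0,0,0,-0.82, -1,76,108,0,0,0,-0.94, -1,86,108,0,0,0,-1.06, -1,96,108,0,0,0,-1.18, -1,105,108,0,0,0,-1.3, -1,107,108,0,0,0,-1.42]' 20
python3 - <<'E'
from h import *
st();rel(J(128,0,60),RA);rel(J(128,0,18),RA);roller()
E
```

```text
time: 12.92
eef_pos: [0.62, -0.0105, 0.1047]
ee_rot: [0.192, 0.981, -0.0, 0.0]
wrist_force: [0.1, 0.1, -0.1]
finger_gap: 0.174
grip_force: 0.0
t 12.92 jig [132.8   2.8 104.7] F jig [ 0.09  0.09 -0.08] gap 0.174 q [-0.54  0.37  0.6   1.67 -0.22  1.18  1.31]
[ 4.4 -3.4 44.7] [-0.     0.    -0.143]
[ 4.4 -3.4 86.7] [-0.     0.    -0.143]Traceback (most recent call last):
  File "<stdin>", line 2, in <module>
  File "h.py", line 26, in roller
    print("roller n",len(q),"c",np.round(r[0],1),"size",np.round(r[1],1),"ang",round(r[2],1),"ztop",np.round(np.percentile(q[:,2],95),1),"xr",np.round(np.percentile(q[:,0],[1,99]),1))
                                                                                                             ~~~~~~~~~~~~~^^^^^^^^^^^
    return _quantile_unchecked(
        a, q, axis, out, overwrite_input, method, keepdims, weights)
    return _ureduce(a,
                    func=_quantile_ureduce_func,
    ...<5 lines>...
                    overwrite_input=overwrite_input,
                    method=method)
    r = func(a, **kwargs)
    result = _quantile(arr,
                       quantiles=q,
    ...<2 lines>...
                       out=out,
                       weights=wgt)
    slices_having_nans = np.isnan(arr[-1, ...])
                                  ~~~^^^^^^^^^
IndexError: index -1 is out of bounds for axis 0 with size 0
```

```bash
python3 -m pendant '[-1,2,-2,10,0,0,-0.08, -1,4,-3,25,0,0,-0.143, -1,4,-3,40,0,0,-0.143, -1,4,-3,55,0,0,-0.143, -1,4,-3,68,0,0,-0.143, -1,4,-3,78,0,0,-0.143, -1,4,-3,84,0,0,-0.143, -1,4,-3,86,0,0,-0.143, -1,4,-3,86,0,0,-0.143]'
python3 - <<'E'
from h import *
st();rel(J(128,0,19),RA);tips()
p,d=snapshot("scene");cv2.imwrite("pics/s6.png",cv2.resize(p[150:330,150:450,::-1],(800,480)))
E
```

```text
time: 13.72
eef_pos: [0.6149, -0.0119, 0.0179]
ee_rot: [0.125, 0.992, -0.0, -0.0]
wrist_force: [0.0, -0.3, -0.7]
finger_gap: 0.006
grip_force: 0.0
t 13.72 jig [128.1   0.2  17.9] F jig [ 0.09 -0.26 -0.69] gap 0.006 q [-0.49  0.44  0.55  1.76 -0.27  1.01  1.48]
[ 0.1 -0.2 -1.1] [-0.    -0.    -0.007]
tool-frame dark zmax [-40.8 -39.8 -37.4]
57 [-12.  -8. -57.] [ 12.  -2. -37.]
20 [-11.   0. -57.] [ -8.   8. -40.]
```

View pics/s6.png

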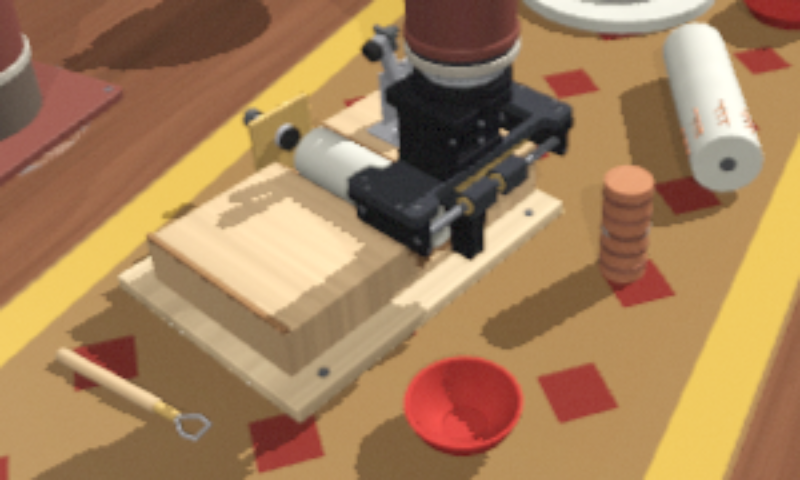

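The crop shows the closed fingers just beyond the roller's free end at (465,235), and the roller seated in line with the button at (288,137). Before pushing I'll check how far the gripper body clears the roller top.

```bash
python3 - <<'E'
from h import *
s=read_state();p,d=snapshot("scene");W=cloud("scene",p,d);T=Ro.from_quat(s["ee_rot"]).inv().apply((W-s["eef_pos"]).reshape(-1,3))*1000
q=T[((p.max(2)<75)&(d>0)).ravel()];q=q[(abs(q[:,0])<45)&(abs(q[:,1])<100)&(q[:,2]>-140)&(q[:,2]<0)]
for a,b in((-100,-60),(-60,-25),(-25,25),(25,60)):
    k=q[(q[:,1]>a)&(q[:,1]<b)];print(a,len(k),np.round(np.percentile(k[:,2],[90,97,100])) if len(k) else"")
E
python3 -m pendant '[-1,3,0,0,0,0,-0.007, -1,6,0,0,0,0,-0.007, -1,8,0,0,0,0,-0.007, -1,10,0,0,0,0,-0.007, -1,12,0,0,0,0,-0.007, -1,13,0,0,0,0,-0.007]'
```

```text
-100 261 [-110. -108. -107.]
-60 66 [-106. -103.  -32.]
-25 269 [-45. -40. -16.]
25 14 [-119. -117. -116.]
time: 14.37
eef_pos: [0.602, -0.0082, 0.0181]
ee_rot: [0.121, 0.993, 0.0, -0.0]
wrist_force: [0.5, 1.0, -0.9]
finger_gap: 0.0
grip_force: 0.0
```

```bash
cat > f.sh <<'E'
python3 -c "
from h import *
st()"
E
python3 -m pendant '[-1,1,0,0,0,0,0, -1,2,0,0,0,0,0, -1,3,0,0,0,0,0, -1,4,0,0,0,0,0, -1,5,0,0,0,0,0, -1,6,0,0,0,0,0, -1,7,0,0,0,0,0, -1,8,0,0,0,0,0, -1,9,0,0,0,0,0, -1,10,0,0,0,0,0]'; sh f.sh
python3 -m pendant '[-1,1,0,0,0,0,0, -1,2,0,0,0,0,0, -1,3,0,0,0,0,0, -1,4,0,0,0,0,0, -1,5,0,0,0,0,0, -1,6,0,0,0,0,0]'; sh f.sh
```

```text
time: 15.2
eef_pos: [0.5927, -0.006, 0.0181]
ee_rot: [0.121, 0.993, -0.0, 0.0]
wrist_force: [2.1, -1.2, -1.2]
finger_gap: 0.008
grip_force: 0.9
t 15.2 jig [105.2   0.6  18.1] F jig [ 2.29 -0.66 -1.24] gap 0.008 q [-0.52  0.4   0.55  1.81 -0.25  0.99  1.46]
time: 15.7
eef_pos: [0.5868, -0.0045, 0.0181]
ee_rot: [0.121, 0.993, -0.0, 0.0]
wrist_force: [1.6, -0.9, -0.4]
finger_gap: 0.004
grip_force: 0.9
t 15.7 jig [99.1  0.6 18.1] F jig [ 1.79 -0.45 -0.43] gap 0.004 q [-0.52  0.39  0.55  1.83 -0.24  0.99  1.46]
```

```bash
python3 -m pendant '[-1,1,0,0,0,0,0, -1,2,0,0,0,0,0, -1,3,0,0,0,0,0, -1,4,0,0,0,0,0, -1,5,0,0,0,0,0, -1,6,0,0,0,0,0]'; sh f.sh
python3 -m pendant '[-1,1,0,0,0,0,0, -1,2,0,0,0,0,0]'|grep wrist; python3 -m pendant '[-1,1,0,0,0,0,0]'|grep wrist;sh f.sh
```

```text
time: 16.2
eef_pos: [0.5809, -0.0031, 0.0181]
ee_rot: [0.121, 0.993, -0.0, 0.0]
wrist_force: [1.6, -0.9, -0.6]
finger_gap: 0.005
grip_force: 1.0
t 16.2 jig [93.   0.6 18.1] F jig [ 1.77 -0.49 -0.6 ] gap 0.005 q [-0.53  0.38  0.56  1.84 -0.24  0.99  1.45]
wrist_force: [1.1, -0.8, -0.0]
wrist_force: [1.6, -0.1, -0.1]
t 16.45 jig [90.   0.6 18.1] F jig [ 1.55  0.3  -0.1 ] gap 0.004 q [-0.53  0.37  0.56  1.85 -0.23  0.98  1.45]
```

```bash
python3 -m pendant '[-1,1,0,0,0,0,0, -1,2,0,0,0,0,0, -1,3,0,0,0,0,0]' >/dev/null;sh f.sh
```

```text
t 16.7 jig [87.   0.6 18.1] F jig [ 2.48  0.19 -0.79] gap 0.001 q [-0.54  0.37  0.56  1.86 -0.23  0.98  1.45]
```

```bash
python3 - <<'E'
from h import *
p,d=snapshot("scene");W=cloud("scene",p,d);j=(W-O)@np.stack([JX,JY,[0,0,1]],1)*1000
m=(p.min(2)>110)&(np.ptp(p,axis=2)<45)&(j[...,2]>82)&(j[...,2]<99)&(abs(j[...,1])<15)&(j[...,0]<60)&(j[...,0]>-100)
print("roller -x end",np.percentile(j[m][:,0],[0,1,3]))
k=(p.max(2)<70)&(j[...,0]<-65)&(j[...,0]>-110)&(abs(j[...,1])<16)&(j[...,2]>55)&(j[...,2]<88)
print("button",k.sum(),np.percentile(j[k][:,0],[5,50,95]) if k.sum() else "")
E
```

```text
roller -x end [-99.99731638 -98.69041838 -83.69501794]
button 0
```

```bash
python3 -m pendant '[-1,1,0,0,0,0,0, -1,2,0,0,0,0,0]' >/dev/null;sh f.sh
```

```text
t 16.92 jig [85.   0.6 18.1] F jig [ 2.09  0.36 -0.82] gap 0.006 q [-0.54  0.36  0.56  1.86 -0.23  0.98  1.44]
```

```bash
python3 -m pendant '[-1,0.5,0,0,0,0,0, -1,1,0,0,0,0,0]' >/dev/null;sh f.sh
```

```text
t 17.08 jig [84.1  0.6 18.1] F jig [ 1.56 -0.15  0.25] gap 0.002 q [-0.54  0.36  0.56  1.87 -0.23  0.98  1.44]
```

```bash
python3 -m pendant '[-1,1,0,0,0,0,0, -1,2,0,0,0,0,0]' >/dev/null;sh f.sh
```

```text
t 17.25 jig [82.   0.6 18.1] F jig [ 1.94 -0.6  -1.13] gap 0.003 q [-0.54  0.36  0.56  1.87 -0.22  0.98  1.44]
```

```bash
python3 -m pendant '[-1,0.5,0,0,0,0,0, -1,1,0,0,0,0,0]' >/dev/null;sh f.sh
```

```text
t 17.42 jig [81.   0.6 18.1] F jig [ 2.3  -0.02  0.48] gap 0.005 q [-0.54  0.35  0.56  1.87 -0.22  0.98  1.44]
```

```bash
python3 -m pendant '[-1,1,0,0,0,0,0, -1,2,0,0,0,0,0]' >/dev/null;sh f.sh
```

```text
t 17.58 jig [79.   0.6 18.1] F jig [1.94 0.16 0.83] gap 0.001 q [-0.55  0.35  0.56  1.88 -0.22  0.97  1.44]
```

```bash
python3 -m pendant '[-1,0.5,0,0,0,0,0, -1,1,0,0,0,0,0]' >/dev/null;sh f.sh
```

```text
t 17.75 jig [78.   0.6 18.1] F jig [ 2.86 -0.09 -0.19] gap 0.008 q [-0.55  0.35  0.56  1.88 -0.22  0.97  1.44]
```

Possibly starting to touch. I'll go on in 1 mm steps.

```bash
python3 -m pendant '[-1,0.5,0,0,0,0,0, -1,1,0,0,0,0,0]' >/dev/null;sh f.sh
```

```text
t 17.92 jig [77.1  0.6 18.1] F jig [ 3.4   0.26 -0.31] gap 0.007 q [-0.55  0.35  0.56  1.88 -0.22  0.97  1.43]
```

```bash
python3 -m pendant '[-1,0.5,0,0,0,0,0, -1,1,0,0,0,0,0]' >/dev/null;sh f.sh
```

```text
t 18.08 jig [76.3  0.6 18.1] F jig [ 4.34  0.55 -1.3 ] gap 0.008 q [-0.55  0.34  0.56  1.88 -0.22  0.97  1.43]
```

```bash
python3 -m pendant '[-1,0.5,0,0,0,0,0, -1,1,0,0,0,0,0, -1,1,0,0,0,0,0]' >/dev/null;sh f.sh
```

```text
t 18.33 jig [75.6  0.6 18.2] F jig [ 4.65 -0.24 -1.74] gap 0.007 q [-0.55  0.34  0.56  1.89 -0.22  0.97  1.43]
```

```bash
python3 -m pendant '[-1,0.5,0,0,0,0,0, -1,0.5,0,0,0,0,0]' >/dev/null;sh f.sh
```

```text
t 18.5 jig [75.3  0.6 18.3] F jig [ 6.91 -0.48 -2.4 ] gap 0.004 q [-0.55  0.34  0.56  1.89 -0.22  0.97  1.43]
```

```bash
python3 -m pendant '[-1,0.5,0,0,0,0,0, -1,1,0,0,0,0,0, -1,1,0,0,0,0,0]' >/dev/null;sh f.sh
```

```text
t 18.75 jig [74.9  0.6 18.5] F jig [ 6.99 -0.76 -1.57] gap 0.003 q [-0.55  0.34  0.56  1.89 -0.22  0.97  1.43]
```

```bash
python3 -m pendant '[-1,0.5,0,0,0,0,0, -1,1,0,0,0,0,0, -1,1,0,0,0,0,0]' >/dev/null;sh f.sh
```

```text
t 19.0 jig [74.5  0.6 18.8] F jig [ 8.89 -0.19 -1.38] gap 0.006 q [-0.56  0.34  0.56  1.89 -0.21  0.97  1.43]
```

```bash
python3 -m pendant '[-1,0.4,0,0,0,0,0, -1,0.8,0,0,0,0,0, -1,0.8,0,0,0,0,0, -1,0.8,0,0,0,0,0]' >/dev/null;sh f.sh; python3 -m pendant '[-1,0,0,0,0,0,0, -1,0,0,0,0,0,0, -1,0,0,0,0,0,0, -1,0,0,0,0,0,0, -1,0,0,0,0,0,0]' >/dev/null;sh f.sh
```

```text
t 19.33 jig [74.5  0.6 19.1] F jig [ 9.94  0.27 -1.46] gap 0.007 q [-0.56  0.34  0.56  1.89 -0.21  0.97  1.43]
t 19.75 jig [74.5  0.6 19. ] F jig [10.48  0.15 -2.18] gap 0.005 q [-0.56  0.34  0.56  1.89 -0.21  0.97  1.43]
```

```bash
python3 -m pendant '[-1,-1,0,0,0,0,0, -1,-2.5,0,0,0,0,0, -1,-4.5,0,0,0,0,0, -1,-8,0,0,0,0,0, -1,-16,0,0,0,0,0, -1,-28,0,0,0,0,0, -1,-38,0,-20,0,0,0, -1,-40,0,-55,0,0,0, -1,-40,0,-95,0,0,0, -1,-40,0,-135,0,0,0, -1,-40,0,-175,0,0,0, -1,-40,0,-215,0,0,0]'
python3 - <<'E'
from h import *
st();roller();rel(J(-20,112,255),RB)
E
```

```text
time: 20.75
eef_pos: [0.5986, -0.0077, 0.2349]
ee_rot: [0.121, 0.993, -0.0, -0.001]
wrist_force: [2.0, 0.5, -1.2]
finger_gap: 0.004
grip_force: 0.0
t 20.75 jig [111.3   0.3 234.9] F jig [ 1.79  0.99 -1.15] gap 0.004 q [-0.57  0.23  0.61  1.55 -0.13  1.41  1.38]Traceback (most recent call last):
  File "<stdin>", line 2, in <module>
  File "h.py", line 26, in roller
    print("roller n",len(q),"c",np.round(r[0],1),"size",np.round(r[1],1),"ang",round(r[2],1),"ztop",np.round(np.percentile(q[:,2],95),1),"xr",np.round(np.percentile(q[:,0],[1,99]),1))
                                                                                                             ~~~~~~~~~~~~~^^^^^^^^^^^
    return _quantile_unchecked(
        a, q, axis, out, overwrite_input, method, keepdims, weights)
    return _ureduce(a,
                    func=_quantile_ureduce_func,
    ...<5 lines>...
                    overwrite_input=overwrite_input,
                    method=method)
    r = func(a, **kwargs)
    result = _quantile(arr,
                       quantiles=q,
    ...<2 lines>...
                       out=out,
                       weights=wgt)
    slices_having_nans = np.isnan(arr[-1, ...])
                                  ~~~^^^^^^^^^
IndexError: index -1 is out of bounds for axis 0 with size 0
```

```bash
python3 -m pendant '[-1,5,3,-20,0,0,0.1, -1,15,10,-25,0,0,0.22, -1,27,20,-25,0,0,0.34, -1,40,30,-25,0,0,0.46, -1,53,40,-25,0,0,0.58, -1,66,50,-25,0,0,0.7, -1,80,60,-25,0,0,0.82, -1,92,72,-25,0,0,0.94, -1,104,84,-25,0,0,1.06, -1,116,95,-25,0,0,1.18, -1,126,105,-25,0,0,1.3, -1,131,112,-25,0,0,1.42]'
python3 - <<'E'
from h import *
st();rel(J(-20,115,185),RB)
p,d=snapshot("scene");cv2.imwrite("pics/s7.png",cv2.resize(p[90:300,170:450,::-1],(800,600)))
W=cloud("scene",p,d);j=(W-O)@np.stack([JX,JY,[0,0,1]],1)*1000;h=cv2.cvtColor(p,cv2.COLOR_RGB2HSV)
m=(h[...,1]>180)&((h[...,0]<8)|(h[...,0]>172))&(h[...,2]>90)&(j[...,2]>140)&(j[...,2]<280)&(abs(j[...,0]+20)<40)
q=j[m];print(len(q),np.round(q.min(0)),np.round(q.max(0)))
for z in(180,200,220,235): k=q[abs(q[:,2]-z)<5];print(z,len(k),np.round(k.min(0)) if len(k) else "",np.round(k.max(0)) if len(k) else "")
try: roller()
except Exception: print("hidden")
E
```

```text
time: 21.8
eef_pos: [0.4978, 0.1341, 0.2579]
ee_rot: [0.74, 0.672, -0.0, -0.001]
wrist_force: [-0.2, 1.4, -0.7]
finger_gap: 0.006
grip_force: 0.0
t 21.8 jig [-20.7 113.7 257.9] F jig [-0.54  1.28 -0.74] gap 0.006 q [-0.89  0.01  0.56  1.7  -0.01  1.44 -0.43]
[ 1.2  1.  72.9] [-0.001  0.     0.147]
216 [-27. 130. 174.] [ -8. 162. 250.]
180 24 [-22. 130. 177.] [ -8. 145. 185.]
200 28 [-23. 135. 196.] [ -8. 149. 205.]
220 31 [-23. 141. 215.] [ -9. 154. 225.]
235 32 [-24. 144. 231.] [ -9. 159. 240.]
roller n 1456 c [-17.7   1.9] size [ 46.3 164.2] ang 90.0 ztop 96.3 xr [-96.9  62.2]
```

View pics/s7.png

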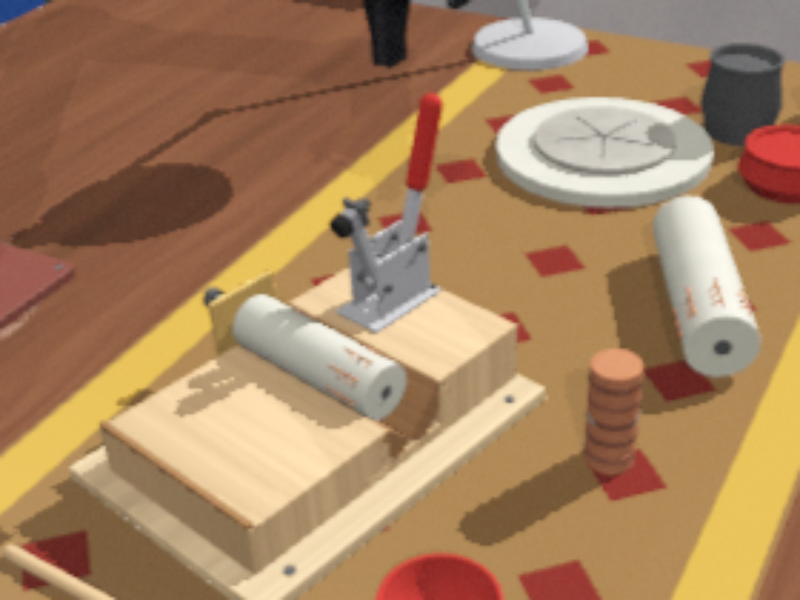

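The crop shows the roller in the vee, bearing against the button side at (245,320), with the clamp open and the handle at (425,140). The measured back face of the grip (y 141 at z 220) matches the geometry. I'll press the handle.

```bash
python3 -m pendant '[-1,0,0,0,0,0,0.08, -1,1,1,15,0,0,0.147, -1,1,1,35,0,0,0.147, -1,1,1,52,0,0,0.147, -1,1,1,65,0,0,0.147, -1,1,1,73,0,0,0.147, -1,1,1,73,0,0,0.147]'; sh f.sh
```

```text
time: 22.48
eef_pos: [0.4994, 0.1325, 0.1835]
ee_rot: [0.786, 0.619, -0.001, -0.0]
wrist_force: [-0.3, -0.4, -0.3]
finger_gap: 0.009
grip_force: 0.0
t 22.48 jig [-18.8 112.5 183.5] F jig [-0.25 -0.44 -0.3 ] gap 0.009 q [-0.88  0.06  0.56  1.81 -0.03  1.29 -0.55]
```

```bash
python3 -m pendant '[-1,8,0,0,0,0,0, -1,14,0,0,0,0,0, -1,18,0,0,0,0,0, -1,24,0,2,0,0,0, -1,31,0,4,0,0,0, -1,38,0,7.5,0,0,0, -1,45,0,11,0,0,0, -1,51,0,15,0,0,0, -1,57.5,0,19.5,0,0,0, -1,63,0,24.5,0,0,0, -1,68.5,0,29.5,0,0,0]'; sh f.sh; python3 -c "
from h import *
rel(J(-20,193,143.7),RB);rel(J(-20,206,102),RB)"
```

```text
time: 23.4
eef_pos: [0.5163, 0.2008, 0.1549]
ee_rot: [0.786, 0.618, -0.0, 0.0]
wrist_force: [1.4, -0.8, 3.2]
finger_gap: 0.007
grip_force: 1.0
t 23.4 jig [-18.8 182.8 154.9] F jig [ 1.51 -0.47  3.16] gap 0.007 q [-0.92  0.16  0.53  1.77 -0.09  1.23 -0.61]
[10.2 -1.1 11.2] [-0.     0.     0.005]
[23.2 -1.1 52.9] [-0.     0.     0.005]
```

```bash
python3 -m pendant '[-1,5,0,6,0,0,0, -1,10,0,11.5,0,0,0, -1,14,0,18,0,0,0, -1,17.5,0,24.5,0,0,0, -1,20.5,0,31.5,0,0,0, -1,23,0,38.5,0,0,0, -1,24,0,44,0,0,0, -1,24,0,48,0,0,0, -1,24,0,51,0,0,0, -1,24,0,53,0,0,0]'; sh f.sh
```

```text
time: 24.23
eef_pos: [0.5219, 0.224, 0.1028]
ee_rot: [0.786, 0.618, 0.0, -0.0]
wrist_force: [-5.0, -0.9, 19.9]
finger_gap: 0.007
grip_force: 9.9
t 24.23 jig [-19.  206.7 102.8] F jig [-4.63 -2.03 19.93] gap 0.007 q [-0.92  0.24  0.51  1.8  -0.13  1.14 -0.61]
```

```bash
python3 -m pendant '[-1,0,0,1,0,0,0, -1,0,0,2,0,0,0, -1,0,0,2,0,0,0]' >/dev/null; sh f.sh; python3 - <<'E'
from h import *
p,d=snapshot("scene")
W=cloud("scene",p,d);j=(W-O)@np.stack([JX,JY,[0,0,1]],1)*1000;h=cv2.cvtColor(p,cv2.COLOR_RGB2HSV)
m=(h[...,1]>180)&((h[...,0]<8)|(h[...,0]>172))&(h[...,2]>90)&(j[...,2]>105)&(j[...,2]<280)&(abs(j[...,0]+20)<40)&(j[...,1]>100)&(j[...,1]<270)
q=j[m];print(len(q),np.round(q.min(0)),np.round(q.max(0)))
for y in range(160,260,10):
    k=q[abs(q[:,1]-y)<4]
    if len(k):print(y,np.round(k[:,2].max(),1))
E
```

```text
t 24.48 jig [-18.9 206.8 102.7] F jig [-6.8  -2.25 20.56] gap 0.005 q [-0.92  0.24  0.51  1.8  -0.13  1.14 -0.61]
111 [-23. 171. 125.] [ -7. 246. 152.]
170 138.8
180 138.9
190 139.4
200 142.7
210 140.3
220 151.7
230 138.3
240 141.1
```

The handle is level and against its hard stop. I'll retract and check.

```bash
python3 -m pendant '[-1,0,0,-3,0,0,0, -1,0,0,-10,0,0,0, -1,0,0,-30,0,0,0, -1,0,0,-60,0,0,0, -1,15,0,-90,0,0,0, -1,40,0,-120,0,0,0, -1,70,0,-140,0,0,0, -1,105,0,-150,0,0,0, -1,140,0,-150,0,0,0, -1,140,0,-150,0,0,0]'; sh f.sh; python3 - <<'E'
from h import *
p,d=snapshot("scene");cv2.imwrite("pics/s8.png",cv2.resize(p[90:300,170:450,::-1],(800,600)))
W=cloud("scene",p,d);j=(W-O)@np.stack([JX,JY,[0,0,1]],1)*1000;h=cv2.cvtColor(p,cv2.COLOR_RGB2HSV)
m=(h[...,1]>180)&((h[...,0]<8)|(h[...,0]>172))&(h[...,2]>90)&(j[...,2]>105)&(j[...,2]<280)&(abs(j[...,0]+20)<40)&(j[...,1]>100)&(j[...,1]<270)
q=j[m];print(len(q),np.round(np.polyfit(q[:,1],q[:,2],1),3),np.round(q.max(0)))
roller()
E
```

```text
time: 25.37
eef_pos: [0.5534, 0.3674, 0.2492]
ee_rot: [0.784, 0.621, -0.0, -0.001]
wrist_force: [-1.1, 0.9, -0.8]
finger_gap: 0.002
grip_force: 0.0
t 25.37 jig [-23.  353.4 249.2] F jig [-1.34  0.63 -0.8 ] gap 0.002 q [-1.    0.36  0.48  1.35 -0.17  1.47 -0.76]
109 [5.80000e-02 1.22481e+02] [ -7. 247. 143.]
roller n 1327 c [-16.4   4. ] size [ 51.6 161.5] ang 89.9 ztop 113.4 xr [-93.7  62.2]
```

View pics/s8.png

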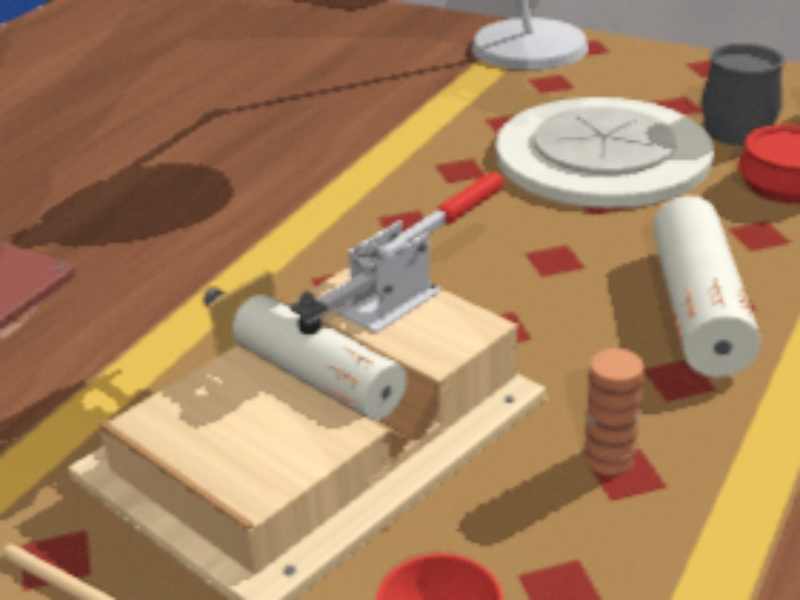

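The crop shows the handle down and level, slope 0.058 rad, at (475,195). The pad is on the roller at (308,315), the roller is still seated against the stop, and the hand is clear.

```bash
python3 -c "
from station import *
print(sign_off())"
```

```text
the job is handed in; nothing more can be done
None
```

I handed the job in at about 25 s (limit 64 s); no verdict was reported. The last view showed the roller centred in the vee at the end stop, the clamp locked with its pad on the roller, and the hand clear. The wrist sensor read about 10 N for roughly half a second at the stop. I did not measure the pad force or the roller's remaining contact with the button.

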